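# Hold the recessed reset button of the dust-extractor controller down with an awl

## Task

The dust extractor's controller on the bench has locked up and needs a long reset. First slide the small cover fully off the narrow reset hole, then take the slim long-shanked awl from the tool rest, reach its tip down through the reset hole and press the recessed button fully down; finish while still gripping the awl and holding the button down. Do not ram the button, do not press the test button in the wide hole, and leave the other tools and everything else on the bench where they are.

Things in the scene. Friction and masses are not known exactly. Their poses are not given: they have to be found in the camera images.
- unit: Dust-extractor controller: grey metal box, 110 (x) by 170 (y) by 70 mm high, screwed to the bench. Origin at the centre of its underside, z up. In its flat top (70 mm above the bench) are two round holes: the narrow reset hole (14 mm) at x 0, y -45 mm and the wide test hole (26 mm) at x 0, y +55 mm in its frame. Two steel guide rails, 4 mm high, at x +-18.5 mm, run along its y from y -67 to +17 mm.
- reset_mouth (a point): Centre of the mouth of the narrow reset hole, level with the controller's top. At the start the cover hides it.
- test_mouth (a point): Centre of the mouth of the wide test hole, level with the controller's top; always open. A wider button lies 25 mm down in it: not to be pressed.
- reset_top (a point): Centre of the upper face of the reset button (12 mm across), 25 mm below the controller's top when not pressed; moves down with the button.
- reset_button (a joint): Travel of the reset button: 0 up, 0.006 m fully down (a hard stop). Spring: it starts to move at about 2.4 N, fully down takes 6 N; it springs back when let go.
- test_button (a joint): Travel of the test button: 0 up, 0.006 m fully down. Same spring.
- cover (a joint): Travel of the sliding cover along the controller's +y axis: 0 closed (centred over the reset hole), 0.038 m fully open (a hard stop). Held wherever it is by friction of about 3 N. The reset hole is wholly uncovered from 0.023 m on.
- cover_tab (a point): Middle of the top of the cover's upright grip tab, 25 mm above the controller's top. The tab is 12 mm thick (along the controller's y, the sliding direction), 26 mm wide (along its x) and stands 20 mm above the cover's flat plate (33 by 32 mm, 5 mm thick).
- rest: Tool rest: plywood bridge fixed to the bench, 60 (x) by 200 (y) mm, top at 85 mm, board 12 mm thick, open underneath between two end legs. Origin at the centre of its underside. Three 19 mm holes through the board at y -60, 0 and +60 mm, each with a tool hanging in it; which tool is in which hole varies.
- awl: The awl: 28 mm steel collar, 6 mm thick, that rests on the board; above it a plain round wooden handle, 20 mm in diameter, from 6 to 76 mm above the origin (the tallest of the three tools, the only one with a straight round handle); below it a slim round steel shank, 6 mm in diameter and 60 mm long, ending flat. Origin: centre of the collar's underside, z along the handle (up). 70 g.
- awl_tip (a point): Centre of the end of the awl's shank, 60 mm below the awl's origin.
- drift: Another tool in the rest: thick steel drift with a square 22 mm head that ends 46 mm above its origin and a 16 mm shank (too thick for the reset hole). Origin: centre of its collar's underside, as for the awl. Leave it.
- gimlet: Another tool in the rest: stubby tool with a 34 mm wooden ball on top (to 53 mm above its origin) and a 20 mm long shank (too short for the button). Origin as for the awl. Leave it.
- pencil: Flat yellow carpenter's pencil lying on the bench, 160 (x) by 14 by 7 mm; origin centre of underside. Bystander.
- measure: Black tape measure, 70 by 66 by 36 mm; origin centre of underside. Bystander.
- glue: White glue bottle, 60 mm diameter, 130 mm tall; origin centre of underside. Bystander.
- tape: Roll of masking tape lying flat, 100 mm across, 25 mm high; origin centre of underside. Bystander.
- offcut: Wooden strip, 45 by 260 (y) by 20 mm; origin centre of underside. Bystander.
- drill: Cordless drill lying on its side, about 250 mm long (x), 190 mm (y) with its battery, 62 mm high; origin under its motor body. Bystander.

How it is judged:
By the outcome, as a careful person would: the job done as asked, in the order asked, and still so for the second after the job is handed in, while the arm keeps its last pose, push and grip.
It also fails if it takes over 54 s, if anything falls off the work surface, if the arm or the gripper's body presses on something with over 40 N, if the wrist force passes 120 N, or if a joint passes its speed limit or range.

## Robot

A 7-joint arm with a two-finger parallel gripper is mounted at the origin on the work surface. World frame = base frame: x ahead of the robot, y to its left, z up, the work surface at z = 0. Lengths are in mm, angles in rad, forces in N, time in s.
With the tool pointing down it reaches from about 425 to 875 mm from the base axis. Payload 4.7 kg.
Tool frame: the origin (TCP) lies midway between the tips of the shut fingers; the grasp point (between the pads) lies robot.hold_point_z behind it (robot.hold_point_z is the distance from the TCP to the grasp point, in mm); z points along the fingers, y is the line along which they close (so a half turn about z gives the same grasp; the last joint's range is limited). The gripper opens to 85 mm and grips with 20 to 120 N. Pads are 22 mm wide; open, the fingers measure 114 mm over their backs; the gripper's body (76 mm by 85 mm) begins 54 mm behind the grasp point. The pads swing forward as they close: fully open they stand 13 mm farther back than shut.
Start: joints at [1.218, 0.321, -0.07, 1.45, 0.023, 1.371, -0.057], TCP at [233.091, -606.789, 231.349] pointing down, gripper open.
Joint ranges: [-2.86, 2.86], [-0.3, 2.09], [-1.38, 1.24], [0.06, 2.45], [-1.56, 4.7], [0.09, 2.05], [-2.69, 2.69]. Speed limits (rad/s): [2.57, 2.57, 3.14, 3.14, 3.14, 3.14, 3.14].

## Interface

Orientations are given as a unit quaternion [x, y, z, w].
In Python, from cell import robot, cams, spotter gives the robot as it stands. Calls block until the motion is done:
- robot.reach(position, orientation): joint-space move of the TCP to a pose.
- robot.servo_line(position, rot=None, v=150, max_force=None): straight line of the TCP; rot=None keeps the orientation; v is the mean speed in mm/s. With max_force (N) it stops when the force on the tool has changed by that much, and returns True; else False.
- robot.move_joints(angles): joint-space move.
- robot.command_gripper(opening): finger opening in mm; the grip force is fixed at half the most; returns when the fingers have stopped.
- robot.dwell(seconds).
- robot.ik(position, orientation): joint angles nearest the present ones, or None.
- cams.camera(name): name is "side" or "top" or "wrist"; returns a dict with "color" (420x560x3 uint8, red, green, blue), "K" (3x3 intrinsics, pixels), "T" (4x4, takes a point from camera to world coordinates). Camera axes: x right, y down, z forward; pixel columns grow to the right and rows downward; lengths in mm; the calibration is good to about 2 mm. The wrist camera is an equidistant fisheye: a pixel r from the principal point sees the ray r / f radians off the axis. A picture is of the moment at which its call begins. There is no depth.
A pose or a line that the arm cannot do raises robot.MotionError and nothing moves.
- robot.hand_in(): hands the job in; it is judged then, once.
Trained networks look in the newest picture that a camera, given by its name, has taken for a name from the list of things; names that differ only in an ending like _2 or _b are one class to them, and where a whole thing is asked for, a point or a joint stands for the part that bears it (a point fixed in the world has none). Each returns a list of dicts, best first, with "score" (0 to 1); they miss things now and then, are a little off and sometimes report something else, mostly with a low value. They report only what shows in the picture. A call takes as long as a camera call.
- spotter.find_in(query, camera): "box" ([left, top, right, bottom] in pixels, round what is visible of it).
- spotter.regions_of(query, camera): "region" (420x560 bool, what is visible of it) and "box" ([left, top, right, bottom] in pixels, round what is visible of it).
- spotter.tip_of(query, camera): "pixel" ([column, row] in pixels: a listed point, or the origin of a listed thing).
Readings, each from a call of its own:
- robot.current_clock(): time.
- robot.current_joint_positions(): joint angles.
- robot.current_dq(): joint speeds.
- robot.current_tau(): joint torques, N m.
- robot.current_eef_pos(): TCP position.
- robot.current_orientation(): TCP orientation.
- robot.current_ft_force(): force on the tool from outside, world axes, zero at the start.
- robot.current_torque(): the same for the moment, N m.
- robot.current_grip_width(): finger opening in mm.
- robot.current_grasp_force(): force on a finger pad.
Only numpy, scipy, OpenCV 4.12 (cv2) and the standard library are available. Lean on these libraries where they do the work, as an engineer would, in place of code of your own. Each camera call takes 0.05 s, during which the arm holds its last target. There are 200 camera calls.

## Working session

There is one attempt and no reset: what is moved stays moved. The work goes in short steps, each a Python script; the robot and the scene stay as the last script left them, time stands still between calls to the robot, and variables do not carry over. Pictures are saved under pics/ and viewed, at most 10 in all, crops included, and the job is handed in when it is done.

```bash
mkdir -p pics; ls
cat > h.py <<'E'
import numpy as np, cv2
from cell import robot, cams, spotter
def ray(c,px):
    K,T=c["K"],c["T"]
    x=(px[0]-K[0,2])/K[0,0]; y=(px[1]-K[1,2])/K[1,1]
    if c.get("fish"):
        r=np.hypot(x,y); s=np.sin(r)/r if r>1e-9 else 1
        d=np.array([x*s,y*s,np.cos(r)])
    else: d=np.array([x,y,1.])
    d=T[:3,:3]@d
    return T[:3,3],d/np.linalg.norm(d)
def cam(n):
    c=cams.camera(n); c["fish"]=n=="wrist"; c["K"]=np.array(c["K"]); c["T"]=np.array(c["T"]); return c
def onz(c,px,z):
    o,d=ray(c,px); return o+d*(z-o[2])/d[2]
def tri(rs):
    A=np.zeros((3,3));b=np.zeros(3)
    for o,d in rs:
        P=np.eye(3)-np.outer(d,d);A+=P;b+=P@o
    p=np.linalg.solve(A,b)
    return p,[np.linalg.norm((np.eye(3)-np.outer(d,d))@(p-o)) for o,d in rs]
def save(c,n): cv2.imwrite(f"pics/{n}.png",c["color"][:,:,::-1])
E
python3 - <<'E'
from h import *
np.set_printoptions(precision=1,suppress=True)
print(robot.hold_point_z,robot.current_orientation(),robot.current_clock())
zs=dict(unit=0,cover_tab=95,test_mouth=70,rest=0,awl=85,awl_tip=25,drift=85,gimlet=85,glue=0,drill=0,tape=0,measure=0,offcut=0,pencil=0)
R={}
for n in("top","side"):
    c=cam(n);save(c,n+"0");print(n,c["T"][:3,3])
    for q in zs:
        r=spotter.tip_of(q,n)
        for e in r[:2]: print(n,q,round(e["score"],2),np.array(e["pixel"]),onz(c,e["pixel"],zs[q]))
        if r: R.setdefault(q,[]).append(ray(c,r[0]["pixel"]))
for q in R:
    if len(R[q])==2: print(q,*tri(R[q]))
E
```

```text
pics
18.700000000000003 [ 1.   0.2 -0.  -0. ] 0.0
top [ 386.5  -33.5 1294.5]
top unit 0.6 [196.  240.5] [528.4 211.1   0. ]
top unit 0.3 [428.9 255.7] [ 473.5 -444.8    0. ]
top cover_tab 0.54 [199.1 241.5] [515.2 184.9  95. ]
top test_mouth 0.97 [167.2 235.8] [534.9 276.   70. ]
top rest 0.56 [327.3 250.8] [ 492.4 -160.8    0. ]
top awl 0.53 [305.5 248.9] [491.5 -95.1  85. ]
top awl 0.5 [206.1 241.1] [516.9 168.1  85. ]
top awl_tip 0.69 [205.5 241.4] [522.6 179.7  25. ]
top drift 0.52 [328.8 244.9] [ 500.9 -156.9   85. ]
top gimlet 0.51 [354.5 241.2] [ 509.5 -225.1   85. ]
top glue 0.76 [129.7 213.7] [609.4 403.7   0. ]
top drill 0.64 [232.9 150.5] [792.2 105.8   0. ]
top tape 0.73 [430.7 256.4] [ 471.5 -449.6    0. ]
top tape 0.47 [198.6 243.8] [518.8 203.5   0. ]
top measure 0.81 [282.7 175.6] [713.2 -39.2   0. ]
top offcut 0.65 [369.9 163.1] [ 745.4 -294.     0. ]
top pencil 0.56 [271.1 233.8] [543.5  -2.9   0. ]
top pencil 0.37 [324.7 246.5] [ 504.6 -153.9    0. ]
side [ 527.8 -797.4  769.5]
side unit 0.7 [250.7 181. ] [517.1 215.7   0. ]
side cover_tab 0.58 [251.2 165.2] [521.8
[... 1251 characters left out ...]
(109.76466690218939), np.float64(109.76466690218933)]
drift [ 499.4 -157.6   80.5] [np.float64(1.9488129271746206), np.float64(1.9488129271745158)]
gimlet [ 516.9 -225.1   81. ] [np.float64(7.050167568740823), np.float64(7.050167568740849)]
drill [791.9 107.4 -15.3] [np.float64(4.895444675592785), np.float64(4.895444675592575)]
tape [ 470.1 -449.4    1.5] [np.float64(1.2373615576795913), np.float64(1.2373615576795722)]
measure [713.4 -39.3  -8.1] [np.float64(1.7526969344653909), np.float64(1.7526969344654244)]
offcut [ 740.2 -292.6    5.9] [np.float64(3.3795256170541044), np.float64(3.3795256170541172)]
pencil [548.2  -2.6   7.7] [np.float64(5.599705139920252), np.float64(5.599705139920189)]
```

Run:
```python
import cv2,numpy as np
t=cv2.imread("pics/top0.png")[195:295,130:390]; s=cv2.imread("pics/side0.png")[120:300,170:430]
t=cv2.resize(t,None,fx=3,fy=3,interpolation=2); s=cv2.resize(s,None,fx=1.6,fy=1.6,interpolation=2)
o=np.zeros((600,800,3),np.uint8); o[:300,:780]=t; o[305:305+s.shape[0],:s.shape[1]]=s[:295]
cv2.imwrite("pics/c0.png",o)
```

```text
(no output)
```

View pics/c0.png

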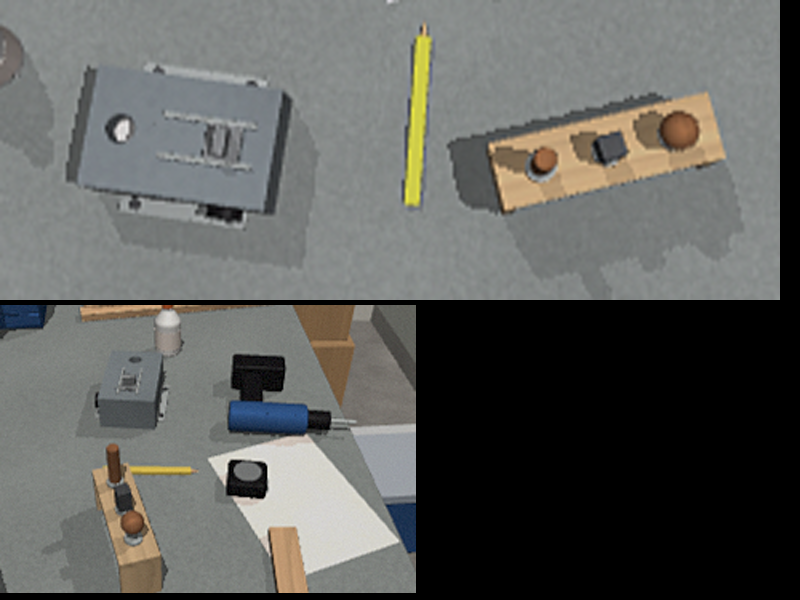

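The top crop shows the controller at left: the test hole sits at about (120,128) and the cover between its rails at (222,145). The rest is at right, with the awl in the +y hole at (543,160), nearest the unit, then the drift and the gimlet. I'll move above the unit and look from near.

```bash
cat >> h.py <<'E'
def down(a): return [float(np.cos(a/2)),float(np.sin(a/2)),0.,0.]
E
python3 - <<'E'
from h import *
np.set_printoptions(precision=2,suppress=True)
for a in (-1.7,1.44):
    for p in ([515,150,230],[492,-96,230]):
        print(a,p,robot.ik(p,down(a)))
q=robot.current_joint_positions()
for a in (1.44,-1.7):
    if robot.ik([515,150,230],down(a)) is not None and robot.ik([492,-96,230],down(a)) is not None: break
robot.reach([505,90,260],down(a))
c=cam("wrist");save(c,"w1");print(a,c["T"],robot.current_clock())
for q,z in dict(cover_tab=95,test_mouth=70,unit=0,awl=85).items():
    for e in spotter.tip_of(q,"wrist")[:2]: print(q,round(e["score"],2),np.array(e["pixel"]),onz(c,e["pixel"],z))
E
```

```text
-1.7 [515, 150, 230] [ 0.71  0.24 -1.18  1.71  0.22  1.35  2.51]
-1.7 [492, -96, 230] None
1.44 [515, 150, 230] [-0.02  0.1  -0.33  1.73  0.03  1.32 -0.49]
1.44 [492, -96, 230] [ 0.77  0.03 -0.64  1.79  0.02  1.32 -0.  ]
1.44 [[  0.99  -0.13  -0.04 516.22]
 [ -0.13  -0.94  -0.32 172.76]
 [  0.     0.33  -0.94 402.66]
 [  0.     0.     0.     1.  ]] 4.1917
cover_tab 0.87 [284.2  96.7] [519.6  179.43  95.  ]
test_mouth 0.73 [299.2 328.1] [ 502.44 -101.85   70.  ]
test_mouth 0.7 [288.4  12.2] [535.83 267.69  70.  ]
unit 0.74 [281.5  69.2] [521.93 215.83   0.  ]
awl 0.59 [290.3 339.2] [ 489.9  -106.45   85.  ]
```

View pics/w1.png

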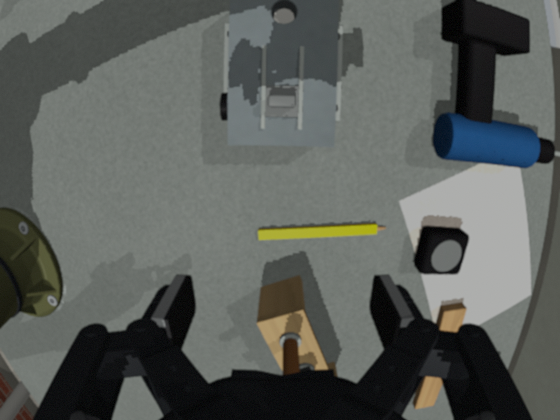

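The wrist view shows the unit upright, with the tab at (283,101) and the test hole at (285,12). The spotter's lower test_mouth hit, over the rest, is false. Next I'll push the cover off with shut fingers.

```bash
cat >> h.py <<'E'
u=np.array([0.13,0.9915,0]); RM=np.array([519.5,177.5,70.])
E
python3 - <<'E'
from h import *
np.set_printoptions(precision=2,suppress=True)
robot.command_gripper(0)
o=down(1.44)
s=RM-37*u
robot.reach([s[0],s[1],130],o)
print(robot.servo_line([s[0],s[1],82],v=80,max_force=8))
e=RM+35*u
print(robot.servo_line([e[0],e[1],82],v=35,max_force=9),robot.current_ft_force())
p=np.array(robot.current_eef_pos());print(p,(p-RM)@u)
b=p-8*u
robot.servo_line(list(b),v=80); robot.servo_line([b[0],b[1],150],v=150)
b=RM-60*u
robot.reach([b[0],b[1],190],o)
c=cam("wrist");save(c,"w2");print(robot.current_clock())
for q,z in dict(cover_tab=95,reset_mouth=70,test_mouth=70,reset_top=45).items():
    for e in spotter.tip_of(q,"wrist")[:2]: print(q,round(e["score"],2),np.array(e["pixel"]),onz(c,e["pixel"],z))
E
```

```text
False
True [-0.25 -0.56  0.11]
[521.65 190.73  81.53] 13.401202640672942
9.2167
cover_tab 0.58 [281.7  93.1] [523.47 208.58  95.  ]
reset_mouth 0.85 [278.5 143.9] [515.54 169.02  70.  ]
test_mouth 0.94 [284.9  16.8] [534.49 271.77  70.  ]
reset_top 0.59 [451.6 287. ] [691.18 -14.18  45.  ]
reset_top 0.58 [280.2 136.9] [517.21 172.01  45.  ]
```

View pics/w2.png

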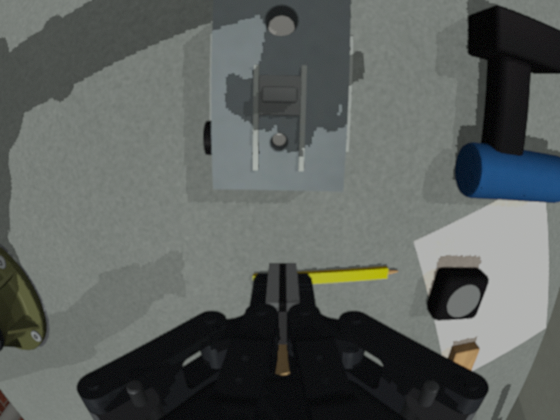

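The reset hole is fully open at (279,141) and the tab stands beyond it at (279,93). Next I'll look at the awl from near, and get the hole from the fixed cameras.

Run:
```python
from h import *
np.set_printoptions(precision=2,suppress=True)
robot.reach([495,-130,235],down(1.70)); robot.command_gripper(60)
c=cam("wrist");save(c,"w3")
R={}
for q,z in dict(awl=85,drift=85,gimlet=85,rest=0).items():
    for e in spotter.tip_of(q,"wrist")[:2]: print(q,round(e["score"],2),np.array(e["pixel"]),onz(c,e["pixel"],z))
for e in spotter.regions_of("awl","wrist")[:2]: print("awl box",e["score"],e["box"])
for n in("top","side"):
    c=cam(n);save(c,n+"3")
    for q,z in dict(reset_mouth=70,test_mouth=70,cover_tab=95,awl=85).items():
        for e in spotter.tip_of(q,n)[:1]: print(n,q,round(e["score"],2),np.array(e["pixel"]),onz(c,e["pixel"],z)); R.setdefault(q,[]).append(ray(c,e["pixel"]))
for q in R:
    if len(R[q])==2: print(q,*tri(R[q]))
print(robot.current_clock())
```

```text
awl 0.91 [281.  171.3] [ 491.25 -107.01   85.  ]
drift 0.8 [286.5 232.8] [ 504.35 -166.77   85.  ]
gimlet 0.84 [289.2 284.6] [ 515.11 -225.11   85.  ]
rest 0.66 [466.3 142.3] [725.78 -49.58  -0.  ]
awl box 0.95 [266.0, 156.8, 294.8, 205.5]
top reset_mouth 0.63 [205.1 243.5] [512.14 173.2   70.  ]
top test_mouth 0.85 [169.2 237.6] [529.87 270.42  70.  ]
top cover_tab 0.7 [283.8 177.2] [684.7  -41.69  95.  ]
top awl 0.52 [306.5 252.1] [482.98 -97.54  85.  ]
side reset_mouth 0.58 [251.9 169.5] [523.25 183.08  70.  ]
side test_mouth 0.89 [254.  155.3] [532.28 263.32  70.  ]
side awl 0.69 [239.5 230. ] [ 484.84 -100.84   85.  ]
reset_mouth [517.43 172.77  76.3 ] [np.float64(5.924436581018298), np.float64(5.924436581017978)]
test_mouth [531.45 271.99  64.11] [np.float64(0.8853408517979261), np.float64(0.885340851797865)]
awl [483.94 -97.63  81.7 ] [np.float64(0.7060747913379043), np.float64(0.7060747913378045)]
11.8083
```

View pics/w3.png

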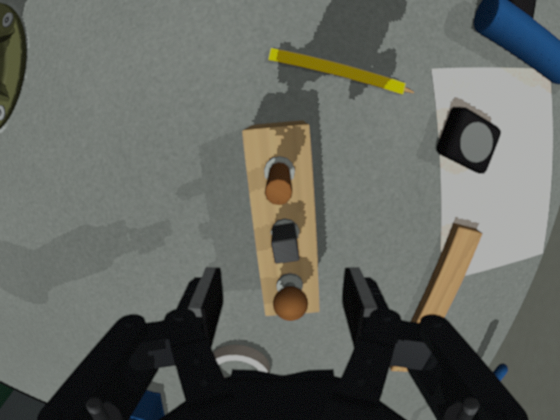

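The collar is at (281,169) and the handle top at about (279,196). The drift is at (286,240) and the gimlet at (290,300), with rest yaw about 0.20. I'll straddle the awl and check from near before gripping.

Run:
```python
from h import *
np.set_printoptions(precision=2,suppress=True)
c=cam("wrist"); print(onz(c,[279,196],161),onz(c,[278,192],161))
o=down(1.77); p=[491.5,-107]
robot.reach([p[0],p[1],205],o)
print(robot.servo_line([p[0],p[1],145],v=80,max_force=5))
c=cam("wrist");save(c,"w4")
for q in("awl","drift","gimlet"):
    for e in spotter.tip_of(q,"wrist")[:1]: print(q,round(e["score"],2),np.array(e["pixel"]),onz(c,e["pixel"],85))
print(robot.current_clock())
```

```text
[ 490.17 -108.76  161.  ] [ 489.12 -105.99  161.  ]
False
awl 0.83 [279.4 228.2] [ 489.67 -104.44   85.  ]
drift 0.61 [280.3 305. ] [ 502.54 -166.     85.  ]
gimlet 0.59 [278.5 362.4] [ 513.19 -227.64   85.  ]
13.2333
```

View pics/w4.png

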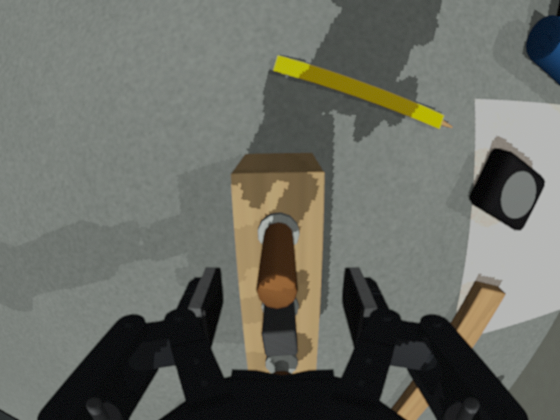

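The handle sits between the fingers about 1–2 mm left of centre (top at (278,287)). I'll lower, grip, lift clear and carry it to above the reset hole.

Run:
```python
from h import *
np.set_printoptions(precision=2,suppress=True)
p=[490,-106]
print(robot.servo_line([p[0],p[1],113],v=60,max_force=6))
robot.command_gripper(0)
print(robot.current_grip_width(),robot.current_grasp_force(),robot.current_ft_force())
print(robot.servo_line([p[0],p[1],203],v=90,max_force=15))
h=np.array([517.5,172])-12*u[:2]
robot.servo_line([h[0],h[1],203],v=130)
print(robot.current_grip_width(),robot.current_eef_pos(),robot.current_clock())
for n in("wrist","top","side"):
    c=cam(n);save(c,n+"5")
    for q,z in dict(reset_mouth=70,test_mouth=70,cover_tab=95,reset_top=45,awl_tip=115).items():
        for e in spotter.tip_of(q,n)[:1]: print(n,q,round(e["score"],2),np.array(e["pixel"]),onz(c,e["pixel"],z))
a=cv2.imread("pics/wrist5.png")[60:330,180:390]; s=cv2.imread("pics/side5.png")[130:230,190:310]
o=np.zeros((600,800,3),np.uint8)
a=cv2.resize(a,None,fx=2,fy=2,interpolation=2); s=cv2.resize(s,None,fx=3,fy=3,interpolation=2)
o[:540,:420]=a; o[:300,430:790]=s; cv2.imwrite("pics/c5.png",o)
```

```text
False
18.670841587726606 58.43307316303253 [-0.39  0.11  1.58]
False
18.551744442924047 [516.04 159.38 203.  ] 17.725
wrist reset_mouth 0.62 [286.1 188.9] [517.51 170.85  70.  ]
wrist test_mouth 0.75 [325.4  77.9] [530.39 271.88  70.  ]
wrist cover_tab 0.9 [302.7 149.8] [522.18 210.74  95.  ]
wrist reset_top 0.56 [287.9 178.7] [518.85 174.53  45.  ]
wrist awl_tip 0.73 [283.9 214.9] [516.95 162.36 115.  ]
top reset_mouth 0.64 [204.8 241.7] [517.01 174.06  70.  ]
side reset_mouth 0.98 [246.5 168.2] [506.35 191.44  70.  ]
side test_mouth 0.61 [252.8 154.1] [528.51 270.82  70.  ]
side cover_tab 0.47 [253.3 161.6] [528.87 190.07  95.  ]
side awl_tip 0.51 [248.1 160.1] [513.24 170.04 115.  ]
```

View pics/c5.png

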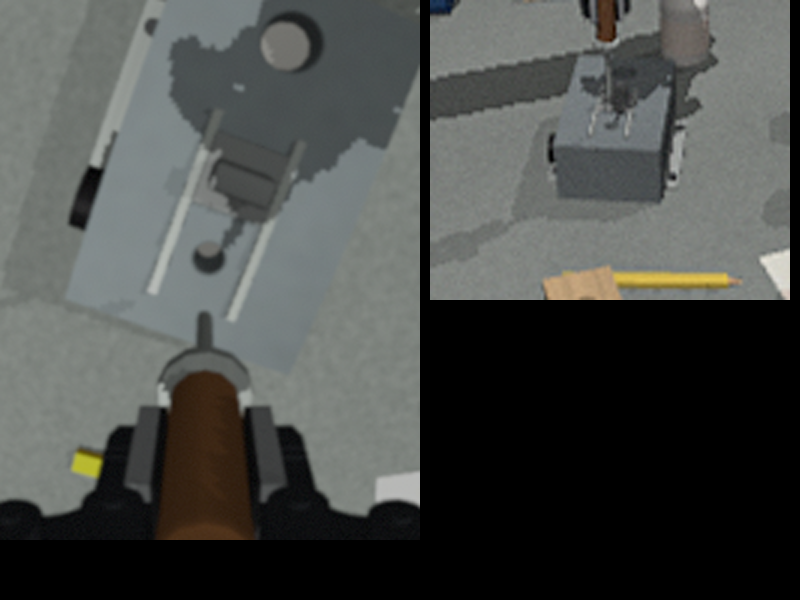

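The awl is held upright with its tip at wrist pixel (282,216), and the hole mouth is at (285,188). I'll lower the tip to about 8 mm above the mouth and compare from near.

Run:
```python
from h import *
np.set_printoptions(precision=2,suppress=True)
robot.servo_line([517,169.5,203],v=60)
print(robot.servo_line([517,169.5,166],v=60,max_force=4))
c=cam("wrist");save(c,"w6")
for q,z in dict(reset_mouth=70,test_mouth=70,cover_tab=95,awl_tip=78).items():
    for e in spotter.tip_of(q,"wrist")[:1]: print(q,round(e["score"],2),np.array(e["pixel"]),onz(c,e["pixel"],z))
for px in ([0,0],):pass
K=c["K"];T=np.linalg.inv(c["T"])
def proj(P):
    x=T[:3,:3]@P+T[:3,3]; t=np.arctan2(np.hypot(x[0],x[1]),x[2]); f=np.arctan2(x[1],x[0])
    return [K[0,2]+K[0,0]*t*np.cos(f),K[1,2]+K[1,1]*t*np.sin(f)]
print("tip model",proj(np.array([517,169.5,78.])),"below at z70",proj(np.array([517,169.5,70.])),robot.current_clock())
a=cv2.resize(c["color"][150:270,230:350,::-1],None,fx=5,fy=5,interpolation=2);cv2.imwrite("pics/c6.png",a)
```

```text
False
reset_mouth 0.96 [283.7 213.3] [518.31 171.05  70.  ]
test_mouth 0.98 [329.7  92.2] [532.51 268.55  70.  ]
cover_tab 0.98 [302.4 171.8] [522.85 210.97  95.  ]
awl_tip 0.72 [281.7 215.4] [516.56 171.84  78.  ]
tip model [np.float64(281.66131131179014), np.float64(218.35975431526973)] below at z70 [np.float64(281.65451987135197), np.float64(214.8260918261819)] 19.95
```

View pics/c6.png

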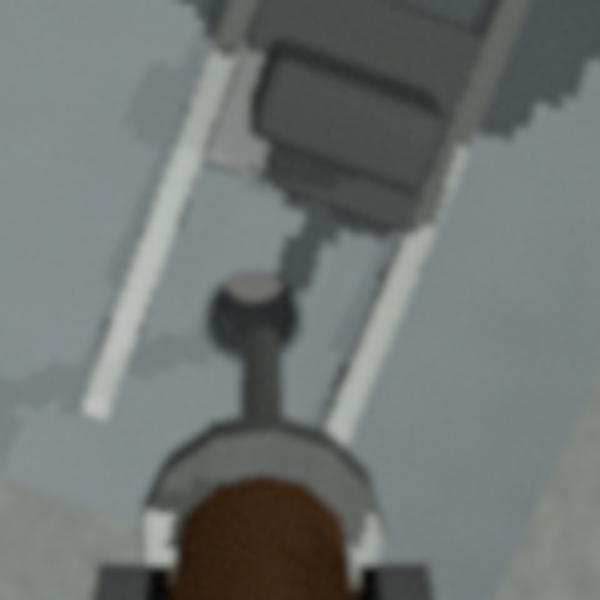

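The tip at (262,330) in the crop is over the open hole, whose centre is (254,314), about 1 mm to the right. I'll nudge it, insert, then press slowly.

Run:
```python
from h import *
np.set_printoptions(precision=2,suppress=True)
x,y=515.9,169.3
robot.servo_line([x,y,166],v=30)
print(robot.servo_line([x,y,138],v=25,max_force=3),robot.current_eef_pos(),robot.current_ft_force())
f0=np.array(robot.current_ft_force())
for z in np.arange(136,121,-1.):
    r=robot.servo_line([x,y,z],v=8,max_force=9)
    robot.dwell(.1)
    f=np.array(robot.current_ft_force())-f0
    print(z,r,np.array(robot.current_eef_pos()),f)
    if r or f[2]>9 or np.hypot(f[0],f[1])>5: break
print(robot.current_clock(),robot.current_grip_width())
```

```text
False [516.06 169.37 138.22] [ 0.19 -0.15 -0.35]
136.0 False [515.9  169.31 136.01] [-0.32 -0.06  0.15]
135.0 False [515.9  169.32 135.  ] [ 0.03  0.59 -0.09]
134.0 False [515.9  169.31 133.99] [-0.02  0.93 -0.26]
133.0 False [516.07 169.36 133.24] [0.03 0.27 2.  ]
132.0 False [516.07 169.36 132.19] [-0.68  0.8   2.69]
131.0 False [516.05 169.36 131.12] [-0.32  0.2   3.66]
130.0 False [516.08 169.34 130.17] [0.33 0.06 4.68]
129.0 False [516.05 169.38 129.14] [ 0.04 -0.46  4.43]
128.0 False [516.04 169.33 128.11] [0.48 1.23 5.09]
127.0 False [516.05 169.36 127.18] [0.75 1.15 4.89]
126.0 False [516.17 169.43 126.96] [-1.02 -0.29  9.92]
25.7167 18.25301783029912
```

Contact came at TCP z 133.2, with a spring-like rise until a hard stop 6.2 mm lower and the force now near 10 N. That means the button is fully down. I'll check it stays steady, then hand in.

Run:
```python
from h import *
robot.dwell(.7)
f=[robot.current_ft_force()[2] for _ in range(3)]
print(f,robot.current_eef_pos(),robot.current_grasp_force())
if np.mean(f)>7.5: print(robot.hand_in())
```

```text
[np.float64(8.788610411078821), np.float64(8.788610411078821), np.float64(8.788610411078821)] [516.16243053 169.42761129 126.97030085] 59.60032761096954
the job is handed in; nothing more can be done
None
```

The job is handed in: I slid the cover off the reset hole, and the gripped awl is holding the reset button against its hard stop at about 9 N after 6.2 mm of travel; the test button and the other tools were not touched.

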